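Load, lock and evacuate the vacuum pot

ROBOT

A 7-joint arm with a two-finger parallel gripper is mounted at the origin on the work surface. World frame = base frame: x ahead of the robot, y to its left, z up, the work surface at z = 0. Lengths are in m, angles in rad, forces in N, time in s.
With the tool pointing down it reaches from about 0.425 to 0.825 m from the base axis. Payload 3.6 kg.
Tool frame: the origin (TCP) lies midway between the tips of the shut fingers; the grasp point (between the pads) lies 19 mm behind it (arm.grip_point_offset is the distance from the TCP to the grasp point, in m); z points along the fingers, y is the line along which they close (so a half turn about z gives the same grasp; the last joint's range is limited). The gripper opens to 93 mm and grips with 3 to 60 N. Pads are 15 mm wide; open, the fingers measure 128 mm over their backs; the gripper's body (75 mm by 188 mm) begins 65 mm behind the grasp point.
Start: joints at [-1.147, 0.615, -0.013, 1.423, 0.008, 1.103, -0.04], TCP at [0.283, 0.585, 0.219] pointing down, gripper open.
Joint ranges: [-3.12, 3.12], [-0.3, 2.06], [-1.34, 1.32], [0.26, 2.42], [-1.36, 4.5], [0.01, 1.98], [-2.84, 2.84]. Speed limits (rad/s): [2.79, 2.79, 3.14, 3.14, 3.14, 3.14, 3.14].

INTERFACE

Orientations are given as a unit quaternion [x, y, z, w].
In Python, from cell import read_state, camera, workorder, search_frame, arm gives the robot as it stands.
- The arm moves only by the shell command python3 -m pendant 'ROWS' [FORCE]. ROWS is a JSON object of lists of equal length, an entry for each row: "xyz": the shift along the tool's x, y, z in m, a list of three; "rot": the turn, a rotation vector about the tool's x, y, z in degrees, a list of three; "claw": the finger opening in m, from 0 to 0.093. A call has 1 to 12 rows; each row shifts and turns the commanded pose from where the row before left it, along the tool's axes as they then stand; what a row does not reach is not made up. A row lasts 1/12 s, in which the tool goes at most 41.7 mm and 7.16 degrees, less where a joint would pass 70% of its speed; a pose out of reach is approached as far as the arm can. A call with a gripper value outside its range is refused whole. The fingers move at their own pace and stop on an object; FORCE is the grip in N (left out, the last holds). Time passes only in rows, so rows that do not move let the fingers close. It gives the time, the measured TCP pose, the force, the opening and the grip force at its end, in the units of the state.
- read_state(): the state, without advancing time (a new reading comes with each control period).
- camera(name): name is "scene" or "top" or "wrist"; returns a dict with "frame" (420x560x3 uint8, red, green, blue), "fov_y" (degrees; the focal length in pixels is half the picture's height over the tangent of half this angle, whatever the lens; pixels are square), "cx", "cy" (the principal point, pixels), "R" (3x3) and "t" (3): a world point X has camera coordinates R X + t. Camera axes: x right, y down, z forward; pixel columns grow to the right and rows downward; lengths in m; the calibration is good to about 2 mm. A picture is of the moment at which its call begins. There is no depth.
- workorder.hand_in(): hands the job in; it is judged then, once.
Trained networks look in the newest picture that a camera, given by its name, has taken for a name from the list of things; names that differ only in an ending like _2 or _b are one class to them, and where a whole thing is asked for, a point or a joint stands for the part that bears it (a point fixed in the world has none). Each returns a list of dicts, best first, with "confidence" (0 to 1); they miss things now and then, are a little off and sometimes report something else, mostly with a low value. They report only what shows in the picture. A call takes as long as a camera call. They do not tell look-alikes from the thing itself.
- search_frame(camera, query): "box" ([left, top, width, height] in pixels, round what is visible of it).
The state is a dict: "clock": time; "joints": joint angles; "qd": joint speeds; "joint_torque": joint torques, N m; "position": TCP position; "tool_rot": TCP orientation; "ft_force": force on the tool from outside, world axes, zero at the start; "wrist_torque": the same for the moment, N m; "width": finger opening in m; "grasp_force": force on a finger pad.
Only numpy, scipy, OpenCV 4.12 (cv2) and the standard library are available. Lean on these libraries where they do the work, as an engineer would, in place of code of your own. Each camera call takes 0.05 s, during which the arm holds its last target. There are 200 camera calls.

TASK

Get this batch of turned knobs under vacuum: put every one of the knobs standing on the bench into the pot, then set the lid flat on its seat with its lugs in the collar's gaps, turn the lock collar clockwise to the broad locked mark and let go of it. Then pump the hand lever at least four full strokes, each all the way down and all the way up again, and leave it up. Leave the wax tin where it stands.

Things in the scene. Friction and masses are not known exactly. Their poses are not given: they have to be found in the camera images.
- pot: round aluminium vacuum pot and, 225 mm to its right, a hand lever pump, fixed on a 250 x 400 mm plywood board. Origin on the bench under the pot's centre; z up, x away from the robot when square, y left. Inside radius 83 mm, floor 22 mm and rim 106 mm above the bench: four knobs stand in it in a square, each 47 mm from the centre. The collar round the rim reaches 127 mm up and 122 mm out
- pot_floor (a point): centre of the pot's inner floor, 22 mm above the bench; axes as the pot
- pot_seat (a point): centre of the pot's rim, 106 mm above the bench, on which the lid lies; axes as the pot
- collar (a joint): angle (rad) of the captive steel lock collar about the pot's upright axis, growing clockwise seen from above. 0: its black line stands at the thin (open) mark of the fixed steel index plate in front; 0.785: at the broad locked mark; stop at 1.0. Starts from -0.06 to 0.14; stays where it is left (friction 0.3 N m)
- collar_gaps (a point): centre of the collar's top face, 127 mm above the bench; turns with the collar. Four inward teeth, each 36 degrees wide, reach in to 99 mm from the axis at 119 to 127 mm height; the four gaps between them are centred on this point's +x, +y, -x, -y axes (= the pot's axes at joint 0). The lid goes down with its lugs in the gaps (within 10 degrees)
- collar_spoke (a point): middle of the left one of the collar's two level spoke handles: round bars 16 mm thick, free from 122 to 172 mm from the pot's axis, then a ball 24 mm across (the other is across from it). This point is 150 mm from the axis, 112 mm above the bench, and moves with the collar; at joint 0 it stands 112.5 degrees anticlockwise of the pot's +x axis
- lid: loose round lid on the bench at the right, spigot down; about 0.4 kg. Origin at the centre of its underside, z up. Rubber spigot 158 mm across, 7 mm deep; aluminium plate 188 mm across, 10 mm thick, with four lugs 40 mm wide reaching 107 mm out along its +x, +y, -x, -y axes; in the middle a black hand knob 34 mm across, from 17 to 53 mm above the origin
- lid_seat (a point): centre of the lid plate's under face, 7 mm above the lid's origin; it comes down on pot_seat (the spigot has 4 mm play all round)
- lever (a joint): angle (rad) of the pump's sprung hand lever: 0 fully up (at rest, 0.45 rad above level), 0.6 fully down at its stop (0.15 rad below level). The spring always lifts it: about 8 N to start and 16 N at the bottom, pressed at the grip
- lever_grip (a point): middle of the lever's black rubber sleeve (24 mm thick, 80 mm long), 175 mm from the pivot; moves with the lever
- lever_pivot (a point): the pump lever's pivot, 130 mm above the bench, 90 mm along the pot's x from its centre; the lever points from it along the pot's -x, towards the robot, and swings in the upright plane
- knob0_head (a point): turned solid beech knob standing on the bench at the left (two to four are present), 70 mm tall: foot 48 mm across, waist 30 mm across from 18 to 28 mm up, bun head 56 mm across with upright sides from 38 to 62 mm up; about 0.11 kg. The point is the middle of its head, 50 mm above its foot on its axis; z points up the axis
- knob1_head (a point): turned solid beech knob standing on the bench at the left (two to four are present), 70 mm tall: foot 48 mm across, waist 30 mm across from 18 to 28 mm up, bun head 56 mm across with upright sides from 38 to 62 mm up; about 0.11 kg. The point is the middle of its head, 50 mm above its foot on its axis; z points up the axis
- knob2_head (a point): turned solid beech knob standing on the bench at the left (two to four are present), 70 mm tall: foot 48 mm across, waist 30 mm across from 18 to 28 mm up, bun head 56 mm across with upright sides from 38 to 62 mm up; about 0.11 kg. The point is the middle of its head, 50 mm above its foot on its axis; z points up the axis
- knob3_head (a point): turned solid beech knob standing on the bench at the left (two to four are present), 70 mm tall: foot 48 mm across, waist 30 mm across from 18 to 28 mm up, bun head 56 mm across with upright sides from 38 to 62 mm up; about 0.11 kg. The point is the middle of its head, 50 mm above its foot on its axis; z points up the axis
- tin: a flat steel wax tin among the knobs, 63 mm across, 50 mm tall, 0.5 kg, origin under its centre; not part of the job
Things that resemble listed ones, but are neither listed nor needed, are in the scene too. Leave any yellow look-alike of the lid alone.

How it is judged:
On the way, in this order (a step that is already met when the one before it is completed fails the run):
1. every knob lies inside the pot, below its rim (horizontal distance between each of knob0_head, knob1_head, knob2_head, knob3_head and pot_floor below 0.08 m and z of each of knob0_head, knob1_head, knob2_head, knob3_head in the frame of pot_floor below 0.065 m), for 0.2 s.
2. the lid lies flat on its seat on the pot (all of step 1 and horizontal distance between lid_seat and pot_seat below 0.007 m and z of lid_seat in the frame of pot_seat below 0.003 m and angle between lid's own z axis and vertical below 0.03 rad), for 0.2 s.
3. the collar is at its locked mark over the lid, and let go (value of joint collar between 0.715 and 0.855 rad and horizontal distance between lid_seat and pot_seat below 0.007 m and z of lid_seat in the frame of pot_seat below 0.003 m and angle between lid's own z axis and vertical below 0.03 rad and contact force between the fingers and collar below 0.3 N), for 0.2 s.
4. first stroke: the pump lever is fully down (value of joint lever above 0.53 rad and value of joint collar between 0.715 and 0.855 rad).
5. first stroke: the pump lever is fully up again (value of joint lever below 0.06 rad and value of joint collar between 0.715 and 0.855 rad).
6. second stroke: the pump lever is fully down (all of step 4).
7. second stroke: the pump lever is fully up again (all of step 5).
8. third stroke: the pump lever is fully down (all of step 6).
9. third stroke: the pump lever is fully up again (all of step 7).
10. fourth stroke: the pump lever is fully down (all of step 8).
At the end, for the whole second after the job is handed in: Every present knob in the pot (head within 80 mm of its axis, under 65 mm above its floor), lid flat on its seat (7 mm off centre, 3 mm high, 0.03 rad at most), collar within 0.07 rad of the locked mark (0.785), lever fully up (below 0.06 rad), lid at rest (all of step 2 and all of step 9 and linear speed of lid below 0.02 m/s); the robot touches nothing.
It fails at once if the wax tin is pushed more than 50 mm from its place (distance of tin from where it was at the start of the episode above 0.05 m).
Of knob0, knob1, knob2, knob3 only 2 to 4 are there at a start; the rules pass over those that are not, and their reading is None.
At some moment in a run one of knob0, knob1, knob2, knob3, lid may be knocked a few centimetres aside while the robot is not near it.
Once in a run the grip may slacken for a moment while it holds something.
It also fails if it takes over 210 s, if anything falls off the work surface, if the arm or the gripper's body presses on something with over 40 N, if the wrist force passes 120 N, or if a joint passes its speed limit or range.

## Working session

There is one attempt and no reset: what is moved stays moved. The work goes in short steps, Python scripts to look and compute and a shell command to move; the robot and the scene stay as the last step left them, time stands still between calls to the robot, and variables do not carry over. Pictures are saved under pics/ and viewed, at most 14 in all, crops included, and the job is handed in when it is done.

```bash
ls; mkdir -p pics
cat > h.py <<'E'
import numpy as np,cv2,json
from cell import read_state,camera,workorder,search_frame,arm
from scipy.spatial.transform import Rotation as Rn
def snap(n,f=None):
    c=camera(n)
    if f: cv2.imwrite('pics/'+f,c['frame'][:,:,::-1])
    return c
def K(c):
    h,w=c['frame'].shape[:2]; f=h/2/np.tan(np.radians(c['fov_y'])/2)
    return f
def ray(c,u,v):
    f=K(c); R=np.array(c['R']);t=np.array(c['t'])
    return -R.T@t, R.T@np.array([(u-c['cx'])/f,(v-c['cy'])/f,1])
def atz(c,u,v,z):
    o,d=ray(c,u,v); return o+d*(z-o[2])/d[2]
def proj(c,X):
    p=np.array(c['R'])@np.array(X)+np.array(c['t']); f=K(c)
    return f*p[0]/p[2]+c['cx'], f*p[1]/p[2]+c['cy']
def tri(*rs):
    A=0;b=0
    for o,d in rs:
        d=d/np.linalg.norm(d);P=np.eye(3)-np.outer(d,d);A=A+P;b=b+P@o
    return np.linalg.solve(A,b)
E
python3 - <<'E'
from h import *
s=read_state();print(s['position'],s['tool_rot'],s['width'],arm.grip_point_offset)
print(Rn.from_quat(s['tool_rot']).as_matrix().round(3))
for n in('scene','top','wrist'):
    c=snap(n,n+'0.png');print(n,c['fov_y'],(-np.array(c['R']).T@c['t']).round(3))
    for q in ['knob0_head','lid','tin','pot','collar_spoke','lever_grip']:
        for r in search_frame(n,q)[:6]: print(q,np.round(r['box']).astype(int).tolist(),round(r['confidence'],2))
a=[cv2.imread('pics/%s0.png'%n) for n in('scene','top')]
E
```

```text
pics
[0.28285015 0.58435844 0.21749369] [ 2.23470160e-01  9.74709934e-01 -1.25039795e-03 -2.61908899e-04] 0.09307849161711192 0.0188
[[-0.9    0.436 -0.001]
 [ 0.436  0.9   -0.002]
 [-0.    -0.003 -1.   ]]
scene 46.213081477855 [ 1.799 -0.235  1.01 ]
knob0_head [436, 223, 22, 29] 0.93
lid [172, 222, 58, 38] 0.73
lid [88, 212, 66, 41] 0.55
lid [282, 202, 114, 53] 0.31
lid [251, 181, 145, 102] 0.28
tin [427, 210, 22, 17] 0.77
pot [248, 176, 146, 106] 0.91
pot [263, 178, 9, 66] 0.57
collar_spoke [285, 202, 111, 57] 0.66
lever_grip [264, 176, 8, 69] 0.67
lever_grip [249, 180, 147, 100] 0.37
top 50.92524954783069 [ 0.326 -0.142  1.471]
knob0_head [113, 203, 21, 16] 0.78
lid [332, 214, 61, 55] 0.71
lid [412, 233, 66, 62] 0.64
tin [108, 232, 25, 20] 0.62
tin [290, 173, 15, 64] 0.62
tin [168, 162, 116, 74] 0.49
pot [166, 160, 150, 88] 0.86
collar_spoke [167, 162, 119, 78] 0.77
lever_grip [290, 175, 14, 59] 0.6
lever_grip [134, 217, 25, 21] 0.51
wrist 63.974432590417955 [0.224 0.615 0.386]
tin [192, 356, 51, 32] 0.71
```

View pics/top0.png

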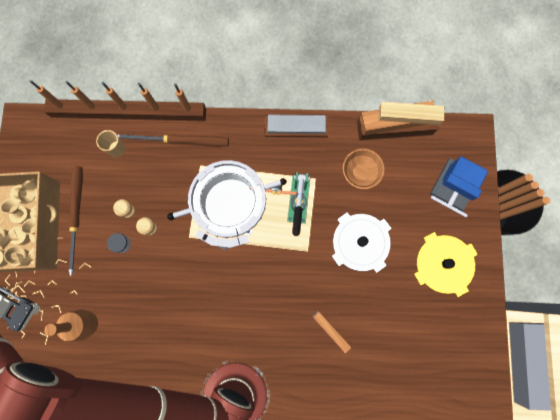

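View pics/scene0.png

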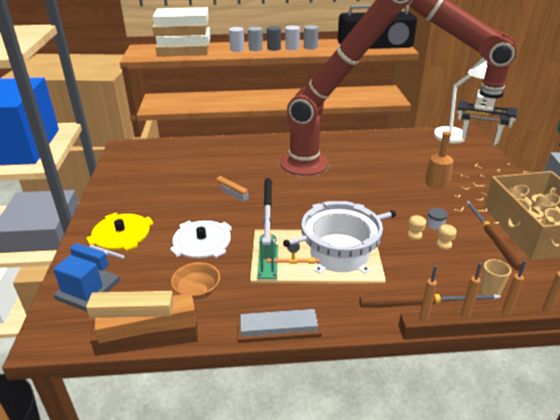

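Top view: two knobs at (123,208) and (146,226), with the wax tin at (117,243). The white lid is at (361,242), and its yellow look-alike at (446,264). Pot at (228,200), lever grip at (297,220).
Things that could be mistaken for knobs: the cup at (108,140), the mallet at (65,327), and the knobs in the box at (20,220), which aren't standing on the bench. For the lid: the yellow lid and the bowl at (363,168).

Run:
```python
from h import *
s=snap('scene');t=snap('top');print([k for k in t],proj(t,[0,0,0]),proj(s,[0,0,0]))
for n,a,b in [('kA',(123,207),(447,234)),('kB',(146,226),(416.5,226)),('tin',(117,243),(438,218)),('lidknob',(362.5,241.5),(201,232)),('potrim',(228,199),(342,222))]:
    X=tri(ray(t,*a),ray(s,*b));print(n,X.round(3),np.round(proj(t,X),1),np.round(proj(s,X),1), 'top only z.05',atz(t,*a,.05).round(3),atz(s,*b,.05).round(3))
for n,q in(('scene','knob0_head'),('top','knob0_head'),('top','lid')):
    print(n,[(np.round(r['box'],1).tolist(),round(r['confidence'],2)) for r in search_frame(n,q)])
cr=t['frame'][130:290,70:430,::-1];cv2.imwrite('pics/cropt.png',cv2.resize(cr,None,fx=2.2,fy=2.2,interpolation=3))
```

```text
['frame', 'fov_y', 'cx', 'cy', 'R', 't'] (np.float64(233.92790878967617), np.float64(395.4342436983654)) (np.float64(303.3918796525517), np.float64(163.63069466771697))
kA [0.586 0.39  0.048] [122.1 206.8] [446.1 234.2] top only z.05 [0.585 0.386 0.05 ] [0.587 0.392 0.05 ]
kB [0.525 0.311 0.041] [145.3 225.8] [415.8 226.1] top only z.05 [0.524 0.305 0.05 ] [0.537 0.308 0.05 ]
tin [0.468 0.406 0.027] [116.3 242.8] [437.3 218.2] top only z.05 [0.466 0.395 0.05 ] [0.499 0.394 0.05 ]
lidknob [ 0.493 -0.399  0.037] [361.8 241.5] [200.3 231.9] top only z.05 [ 0.491 -0.399  0.05 ] [ 0.51  -0.395  0.05 ]
potrim [0.604 0.038 0.131] [226.1 198.7] [340.1 222.2] top only z.05 [0.62  0.042 0.05 ] [0.494 0.069 0.05 ]
scene [([436.3, 225.5, 19.5, 24.8], 0.88)]
top [([113.1, 200.5, 24.1, 21.8], 0.78), ([171.2, 159.6, 141.4, 91.9], 0.32)]
top [([414.3, 233.6, 62.5, 65.2], 0.68), ([330.0, 211.8, 60.2, 58.9], 0.56)]
```

View pics/cropt.png

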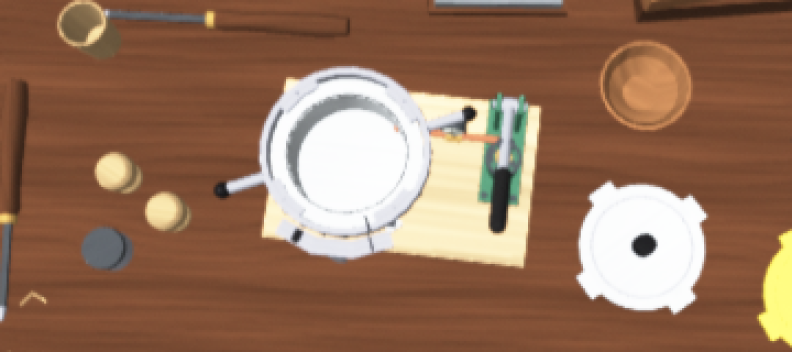

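Close crop: both knobs stand with the tin clear of them, and the white lid has four lugs. The pot's black collar line sits near the thin mark. I'll hover over the knobs next, for wrist views from two places.

```bash
cat >> h.py <<'E'
def go(X,yang=None):
    s=read_state();R=Rn.from_quat(s['tool_rot']);d=R.inv().apply(np.array(X)-s['position'])
    m=R.as_matrix();ya=np.degrees(np.arctan2(m[1,1],m[0,1]))
    print('at',s['position'].round(4) if hasattr(s['position'],'round') else s['position'],'yang',round(ya,2),'tilt',m[:2,2].round(4),'w',round(s['width'],4),'tool delta',d.round(4),'t',s['clock'])
E
python3 -m pendant '{"xyz":[[-0.038,-0.0105,-0.0035],[-0.038,-0.0105,-0.0035],[-0.038,-0.0105,-0.0035],[-0.038,-0.0105,-0.0035],[-0.038,-0.0105,-0.0035],[-0.038,-0.0105,-0.0035],[-0.038,-0.0105,-0.0035],[-0.038,-0.0105,-0.0035],[-0.038,-0.0105,-0.0035],[0,0,0],[0,0,0],[0,0,0]],"rot":[[0,0,0],[0,0,0],[0,0,0],[0,0,0],[0,0,0],[0,0,0],[0,0,0],[0,0,0],[0,0,0],[0,0,0],[0,0,0],[0,0,0]],"claw":[0.08,0.08,0.08,0.08,0.08,0.08,0.08,0.08,0.08,0.08,0.08,0.08]}'
python3 - <<'E'
from h import *
go([.586,.39,.15]);c=snap('wrist','w1.png');print((-np.array(c['R']).T@c['t']).round(3))
for n,X in(('A',[.586,.39,.05]),('B',[.525,.311,.05]),('tin',[.468,.406,.05])):print(n,np.round(proj(c,X)))
print([(np.round(r['box'],1).tolist(),round(r['confidence'],2)) for r in search_frame('wrist','knob0_head')])
E
```

```text
clock: 2.3
position: [0.5492, 0.3516, 0.2499]
tool_rot: [0.223, 0.975, 0.0, -0.001]
ft_force: [-0.5, 0.5, 0.7]
width: 0.0801
grasp_force: 0.0
at [0.5492 0.3516 0.2499] yang 64.18 tilt [-0.0013  0.001 ] w 0.0801 tool delta [-0.0165  0.0505  0.0999] t 2.3
[0.49  0.381 0.417]
A [326. 208.]
B [238. 189.]
tin [294. 101.]
[([298.3, 178.3, 55.9, 54.6], 0.68)]
```

View pics/w1.png

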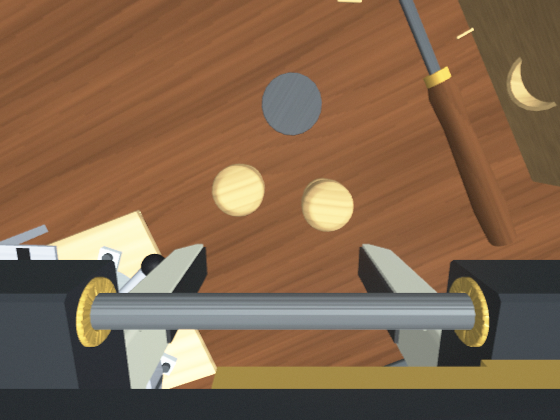

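Wrist view: knob A's head at (328,205), knob B's head at (238,190), tin at (292,104). These match my projections. Next I go over A and take a second view.

```bash
cat >> h.py <<'E'
def heads(c):
    hsv=cv2.cvtColor(c['frame'],cv2.COLOR_RGB2HSV);m=cv2.inRange(hsv,(15,60,120),(30,200,255))
    out=[]
    for q in cv2.findContours(cv2.morphologyEx(m,cv2.MORPH_OPEN,np.ones((5,5))),cv2.RETR_EXTERNAL,cv2.CHAIN_APPROX_NONE)[0]:
        a=cv2.contourArea(q);(u,v),r=cv2.minEnclosingCircle(q)
        if a>600 and a>.75*np.pi*r*r: out.append((round(u,1),round(v,1),round(r,1)))
    return out
E
python3 - <<'E'
from h import *
c=snap('wrist');print(heads(c));np.savez('v1.npz',**{k:c[k] for k in c})
for p in heads(c): print(atz(c,*p[:2],.056).round(4),atz(c,*p[:2],.05).round(4))
E
python3 -m pendant '{"xyz":[[-0.005,0.017,0.01],[-0.005,0.017,0.01],[-0.006,0.017,0.01],[0,0,0],[0,0,0],[0,0,0]],"rot":[[0,0,0],[0,0,0],[0,0,0],[0,0,0],[0,0,0],[0,0,0]],"claw":[0.08,0.08,0.08,0.08,0.08,0.08]}'
python3 - <<'E'
from h import *
c=snap('wrist','w2.png');z=heads(c);print(z);c1=dict(np.load('v1.npz'))
for p in heads(c1):
  for q in z: print(p,q,tri(ray(c1,*p[:2]),ray(c,*q[:2])).round(4))
go([.586,.39,.15])
E
```

```text
[(325.9, 205.4, 27.6), (237.8, 190.4, 27.4)]
[0.5806 0.3921 0.056 ] [0.5822 0.3923 0.05  ]
[0.524  0.3125 0.056 ] [0.5245 0.3113 0.05  ]
clock: 2.95
position: [0.5855, 0.3904, 0.2205]
tool_rot: [0.223, 0.975, -0.0, -0.0]
ft_force: [-0.2, -0.3, 1.0]
width: 0.0797
grasp_force: 0.0
[(280.7, 195.5, 28.9), (185.0, 177.5, 32.7)]
(325.9, 205.4, 27.6) (280.7, 195.5, 28.9) [0.5819 0.3918 0.0532]
(325.9, 205.4, 27.6) (185.0, 177.5, 32.7) [0.5251 0.3857 0.2781]
(237.8, 190.4, 27.4) (280.7, 195.5, 28.9) [0.4525 0.4582 0.8152]
(237.8, 190.4, 27.4) (185.0, 177.5, 32.7) [0.5247 0.3107 0.0455]
at [0.5859 0.39   0.2211] yang 64.22 tilt [0.0005 0.0002] w 0.0801 tool delta [-0.0001  0.      0.0711] t 3.0
```

```bash
python3 -m pendant '{"xyz":[[0.004,0,0.02],[0,0,0.034],[0,0,0.034],[0,0,0.034],[0,0,0.034],[0,0,0.026],[0,0,0.006],[0,0,0],[0,0,0],[0,0,0],[0,0,0],[0,0,0]],"rot":[[0,0,0],[0,0,0],[0,0,0],[0,0,0],[0,0,0],[0,0,0],[0,0,0],[0,0,0],[0,0,0],[0,0,0],[0,0,0],[0,0,0]],"claw":[0.08,0.08,0.08,0.08,0.08,0.08,0.08,0.08,0.04,0.04,0.04,0.04]}' 35
python3 -m pendant '{"xyz":[[0,0,0],[0,0,0],[0,0,0],[0,0,-0.02],[0,0,-0.035],[0,0,-0.035],[0,0,-0.035],[0,0,-0.035],[0,0,-0.02],[0,0,0],[0,0,0],[0,0,0]],"rot":[[0,0,0],[0,0,0],[0,0,0],[0,0,0],[0,0,0],[0,0,0],[0,0,0],[0,0,0],[0,0,0],[0,0,0],[0,0,0],[0,0,0]],"claw":[0.04,0.04,0.04,0.04,0.04,0.04,0.04,0.04,0.04,0.04,0.04,0.04]}' 35
python3 - <<'E'
from h import *
go([.6,.035,.22]); c=snap('top','t1.png'); t=c['frame'][130:270,150:330,::-1];cv2.imwrite('pics/pot.png',cv2.resize(t,None,fx=4.2,fy=4.2,interpolation=2))
E
```

```text
clock: 4.0
position: [0.5838, 0.3921, 0.0343]
tool_rot: [0.223, 0.975, 0.001, 0.001]
ft_force: [-0.3, -1.8, 0.0]
width: 0.058
grasp_force: 0.4
clock: 5.0
position: [0.5817, 0.391, 0.21]
tool_rot: [0.223, 0.975, -0.001, -0.001]
ft_force: [-0.2, -0.9, -1.7]
width: 0.0557
grasp_force: 35.0
at [0.5817 0.391  0.21  ] yang 64.18 tilt [-0.0033 -0.0022] w 0.0557 tool delta [-0.1715 -0.3125 -0.0093] t 5.0
```

View pics/pot.png

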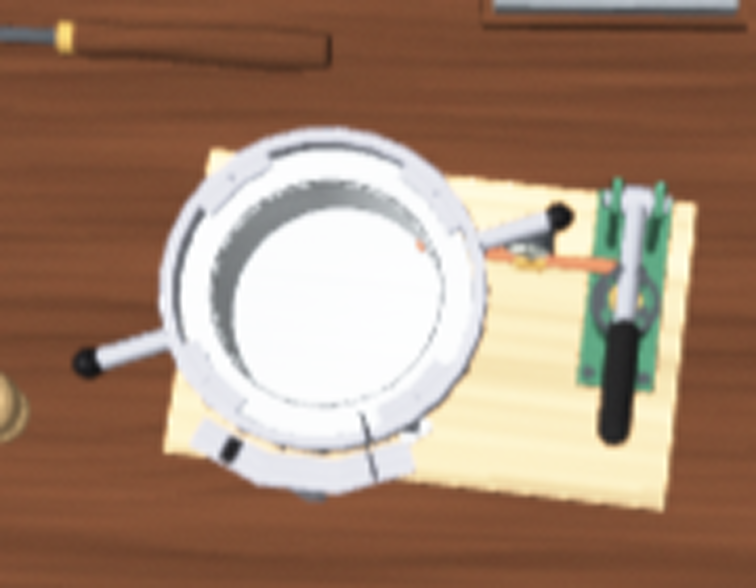

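The knob is held (opening 55.7 mm). The crop shows the pot from above: collar outline centred at crop (323,288), spoke balls at (88,362) and (559,215). The black line is at (370,440), near the open mark, and the broad mark at (232,448).

Run:
```python
from h import *
t=camera('top');s=camera('scene')
P=lambda u,v:(150+u/4.2,130+v/4.2)
print('collar',atz(t,*P(323.5,287),.127).round(4))
b1=atz(t,*P(88,362),.112);b2=atz(t,*P(559,215),.112);print('balls',b1.round(4),b2.round(4),((b1+b2)/2).round(4),np.linalg.norm(b1-b2),np.degrees(np.arctan2(*(b1-b2)[[1,0]]))-112.5)
for a,b in(((165,453),(213,150)),((663,510),(694,203)),((663,510),(165,453)),((694,203),(213,150))):
    p=atz(t,*P(*a),.012);q=atz(t,*P(*b),.012);print('edge',p.round(3),q.round(3),np.degrees(np.arctan2(*(q-p)[[1,0]])).round(2))
for z in(.106,):print('rim',atz(t,*P(322,282),z).round(4))
print(proj(s,[.6,.035,.127]))
for n in('top','scene'):
  print(n,[np.round(r['box'],1).tolist() for r in search_frame(n,'collar_spoke')])
cr=s['frame'][170:290,240:400,::-1];cv2.imwrite('pics/sp.png',cv2.resize(cr,None,fx=4.5,fy=4.5,interpolation=2))
```

```text
collar [0.6064 0.0356 0.127 ]
balls [0.548  0.2103 0.112 ] [ 0.6696 -0.1377  0.112 ] [0.6088 0.0363 0.112 ] 0.36867308549774136 -3.2445257146284234
edge [0.493 0.17  0.012] [0.742 0.147 0.012] -5.35
edge [ 0.458 -0.225  0.012] [ 0.708 -0.247  0.012] -4.92
edge [ 0.458 -0.225  0.012] [0.493 0.17  0.012] 84.95
edge [ 0.708 -0.247  0.012] [0.742 0.147 0.012] 84.95
rim [0.6146 0.0396 0.106 ]
(np.float64(338.84622554736444), np.float64(222.3690104037185))
top [[164.9, 162.1, 120.1, 75.2]]
scene [[283.8, 202.8, 109.7, 54.7], [168.1, 218.3, 62.7, 43.2]]
```

View pics/sp.png

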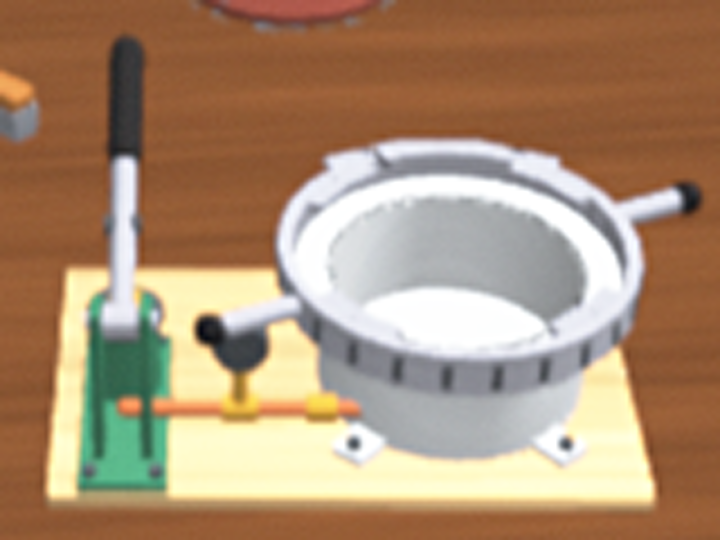

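Run:
```python
from h import *
t=camera('top');s=camera('scene')
P=lambda u,v:(150+u/4.2,130+v/4.2)
Q=lambda u,v:(240+u/4.5,170+v/4.5)
a=tri(ray(t,*P(88,362)),ray(s,*Q(687,195)));b=tri(ray(t,*P(559,215)),ray(s,*Q(208,330)));print(a.round(4),b.round(4),((a+b)/2).round(4))
k=np.radians(64.18-90);C=np.array([.6085,.0365]);
for g in(1,-1):
  p=C+g*.045*np.array([np.cos(k),np.sin(k)]);print(p.round(4));go([*p,.21])
g=tri(ray(t,*P(617,385)),ray(s,*Q(125,97)));print('grip',g)
```

```text
[0.5485 0.2138 0.1134] [ 0.6698 -0.135   0.1119] [0.6091 0.0394 0.1126]
[0.649  0.0169]
at [0.5826 0.3915 0.2111] yang 64.17 tilt [-0.0014 -0.0011] w 0.0556 tool delta [-0.223  -0.3082  0.0014] t 5.35
[0.568  0.0561]
at [0.5826 0.3915 0.2111] yang 64.17 tilt [-0.0014 -0.0011] w 0.0556 tool delta [-0.133  -0.3082  0.0015] t 5.35
grip [ 0.52648069 -0.17881781  0.20347065]
```

```bash
python3 -m pendant '{"xyz":[[-0.0202,-0.028,0],[-0.0202,-0.028,0],[-0.0202,-0.028,0],[-0.0202,-0.028,0],[-0.0202,-0.028,0],[-0.0202,-0.028,0],[-0.0202,-0.028,0],[-0.0202,-0.028,0],[-0.0202,-0.028,0],[-0.0202,-0.028,0],[-0.0202,-0.028,0],[0,0,0]],"rot":[[0,0,0],[0,0,0],[0,0,0],[0,0,0],[0,0,0],[0,0,0],[0,0,0],[0,0,0],[0,0,0],[0,0,0],[0,0,0],[0,0,0]],"claw":[0.04,0.04,0.04,0.04,0.04,0.04,0.04,0.04,0.04,0.04,0.04,0.04]}'
python3 - <<'E'
from h import *
c=snap('wrist','w3.png');go([.649,.018,.21])
print((-np.array(c['R']).T@c['t']).round(3))
for C in((.609,.038),):
  print([np.round(proj(c,[C[0]+.083*np.cos(a),C[1]+.083*np.sin(a),.106])).tolist() for a in np.arange(0,6.3,.5)])
E
```

```text
clock: 6.35
position: [0.6496, 0.0049, 0.2121]
tool_rot: [0.23, 0.973, -0.005, 0.002]
ft_force: [-0.2, -1.1, -1.2]
width: 0.0557
grasp_force: 35.0
at [0.6491 0.0102 0.212 ] yang 63.6 tilt [ 0.0002 -0.0048] w 0.0555 tool delta [0.0036 0.007  0.0019] t 6.4
[0.591 0.037 0.379]
[[339.0, 239.0], [378.0, 208.0], [399.0, 161.0], [396.0, 108.0], [367.0, 62.0], [317.0, 38.0], [262.0, 42.0], [217.0, 74.0], [194.0, 124.0], [197.0, 176.0], [223.0, 219.0], [265.0, 244.0], [313.0, 247.0]]
```

View pics/w3.png

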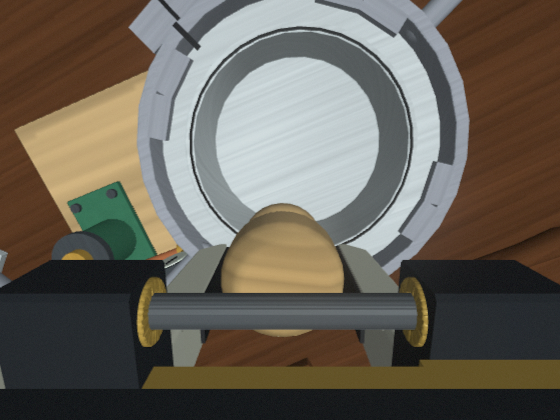

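Wrist view: pot rim ring centred near (302,138) with radius about 110, and the knob held in the fingers at (283,260). I'll fit the ring now that the arm has settled.

```bash
cat >> h.py <<'E'
from scipy.optimize import least_squares
def ring(c,z,C,r,vmax=235,w=.012,dark=True):
    # radial search of the darkest thin edge near radius r about C at height z, then circle fit in world
    g=cv2.GaussianBlur(cv2.cvtColor(c['frame'],cv2.COLOR_RGB2GRAY),(3,3),0).astype(float);pts=[]
    for a in np.radians(np.arange(0,360,3)):
        rr=np.arange(r-w,r+w,.0004);uv=np.array([proj(c,[C[0]+q*np.cos(a),C[1]+q*np.sin(a),z]) for q in rr])
        if uv[:,1].max()>vmax or uv.min()<2 or uv[:,0].max()>557: continue
        p=cv2.remap(g.astype(np.float32),uv[:,0].astype(np.float32)[None],uv[:,1].astype(np.float32)[None],1)[0]
        k=np.argmin(p) if dark else np.argmax(np.abs(np.gradient(p)))
        pts.append(C+rr[k]*np.array([np.cos(a),np.sin(a)]))
    pts=np.array(pts)
    f=lambda x:np.hypot(*(pts-x[:2]).T)-x[2]
    x=least_squares(f,[*C,r],loss='soft_l1',f_scale=.0008).x
    return x.round(4),len(pts),np.median(np.abs(f(x))).round(5)
E
python3 - <<'E'
from h import *
c=snap('wrist');print(ring(c,.106,np.array([.606,.039]),.087));print(ring(c,.106,np.array([.606,.039]),.089,w=.006));np.savez('v2.npz',**c)
go([.649,.018,.21])
E
```

```text
(array([0.6099, 0.0411, 0.0878]), 91, np.float64(0.0001))
(array([0.6099, 0.0411, 0.0878]), 92, np.float64(0.00011))
at [0.6489 0.0148 0.2119] yang 63.89 tilt [-0.0001 -0.0009] w 0.0557 tool delta [0.0013 0.0029 0.0019] t 6.45
```

```bash
python3 -m pendant '{"xyz":[[0,0,0],[0,0,0],[0,0,0],[0,0,0]],"rot":[[0,0,0],[0,0,0],[0,0,0],[0,0,0]],"claw":[0.04,0.04,0.04,0.04]}'
python3 - <<'E'
from h import *
c=snap('wrist');x=ring(c,.106,np.array([.606,.039]),.087);print(x);np.savez('v2.npz',**c)
k=np.radians(64-90);p=x[0][:2]+.045*np.array([np.cos(k),np.sin(k)]);print(p);go([*p,.21])
E
```

```text
clock: 6.78
position: [0.6485, 0.0194, 0.2121]
tool_rot: [0.222, 0.975, 0.0, -0.0]
ft_force: [-0.3, 0.5, -1.2]
width: 0.0556
grasp_force: 35.0
(array([0.6099, 0.0411, 0.0878]), 88, np.float64(0.0001))
[0.65034573 0.0213733 ]
at [0.6486 0.019  0.2122] yang 64.29 tilt [-0.      0.0004] w 0.0555 tool delta [-0.0006  0.0029  0.0022] t 6.8333
```

```bash
python3 -m pendant '{"xyz":[[0,0.003,0.02],[0,0,0.034],[0,0,0.034],[0,0,0.034],[0,0,0.022],[0,0,0.01],[0,0,0],[0,0,0],[0,0,0],[0,0,0],[0,0,0],[0,0,0]],"rot":[[0,0,0],[0,0,0],[0,0,0],[0,0,0],[0,0,0],[0,0,0],[0,0,0],[0,0,0],[0,0,0],[0,0,0],[0,0,0],[0,0,0]],"claw":[0.04,0.04,0.04,0.04,0.04,0.04,0.04,0.04,0.066,0.066,0.066,0.066]}'
python3 -m pendant '{"xyz":[[0,0,-0.02],[0,0,-0.036],[0,0,-0.036],[0,0,-0.036],[0,0,-0.032],[0.012,0.0275,0],[0.012,0.0275,0],[0.012,0.0275,0],[0.012,0.0275,0],[0,0,0],[0,0,0],[0,0,0]],"rot":[[0,0,0],[0,0,0],[0,0,0],[0,0,0],[0,0,0],[0,0,0],[0,0,0],[0,0,0],[0,0,0],[0,0,0],[0,0,0],[0,0,0]],"claw":[0.066,0.066,0.066,0.066,0.08,0.08,0.08,0.08,0.08,0.08,0.08,0.08]}'
python3 - <<'E'
from h import *
c=snap('wrist','w4.png');print(heads(c));[print(atz(c,*p[:2],.053).round(4)) for p in heads(c)]
go([.5245,.311,.22])
t=snap('top','t4.png');print(heads(t),[atz(t,*p[:2],.05).round(3) for p in heads(t)])
E
```

```text
clock: 7.83
position: [0.6505, 0.0204, 0.0589]
tool_rot: [0.223, 0.975, 0.0, 0.001]
ft_force: [0.2, -0.2, 0.8]
width: 0.0656
grasp_force: 0.0
clock: 8.83
position: [0.6548, 0.1391, 0.2182]
tool_rot: [0.224, 0.975, -0.001, 0.0]
ft_force: [-0.9, -0.6, 0.1]
width: 0.0801
grasp_force: 0.0
[]
at [0.6549 0.1381 0.2182] yang 64.04 tilt [ 0.0002 -0.0019] w 0.0798 tool delta [ 0.193   0.0984 -0.0021] t 8.8833
[] []
```

View pics/w4.png

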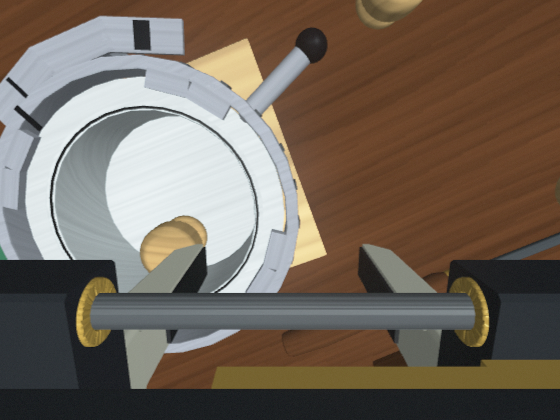

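Knob A stands in the pot (about (172,250)); knob B is partly visible at (390,5). Next, knob B.

```bash
python3 -m pendant '{"xyz":[[0.032,0.0165,0],[0.032,0.0165,0],[0.032,0.0165,0],[0.032,0.0165,0],[0.032,0.0165,0],[0.032,0.0165,0],[0,0,0],[0,0,0],[0,0,0],[0,0,0],[0,0,0]],"rot":[[0,0,0],[0,0,0],[0,0,0],[0,0,0],[0,0,0],[0,0,0],[0,0,0],[0,0,0],[0,0,0],[0,0,0],[0,0,0]],"claw":[0.08,0.08,0.08,0.08,0.08,0.08,0.08,0.08,0.08,0.08,0.08]}'
python3 - <<'E'
from h import *
c=snap('wrist','w5.png');h=heads(c);print(h);[print(atz(c,*p[:2],.053).round(4)) for p in h]
go([.5245,.311,.035])
E
```

```text
clock: 9.85
position: [0.5265, 0.3106, 0.2181]
tool_rot: [0.226, 0.974, -0.001, 0.0]
ft_force: [0.0, 0.2, 0.2]
width: 0.0802
grasp_force: 0.0
[(281.1, 196.9, 29.2)]
[0.5247 0.3114 0.053 ]
at [0.5263 0.311  0.2181] yang 63.97 tilt [ 0.0004 -0.0009] w 0.0802 tool delta [ 0.0018 -0.0006  0.1831] t 9.9
```

```bash
python3 -m pendant '{"xyz":[[0.002,0,0.02],[0,0,0.034],[0,0,0.034],[0,0,0.034],[0,0,0.034],[0,0,0.022],[0,0,0.0055],[0,0,0],[0,0,0],[0,0,0],[0,0,0],[0,0,0]],"rot":[[0,0,0],[0,0,0],[0,0,0],[0,0,0],[0,0,0],[0,0,0],[0,0,0],[0,0,0],[0,0,0],[0,0,0],[0,0,0],[0,0,0]],"claw":[0.08,0.08,0.08,0.08,0.08,0.08,0.08,0.08,0.04,0.04,0.04,0.04]}' 35
python3 -m pendant '{"xyz":[[0,0,0],[0,0,0],[0,0,0],[0,0,-0.02],[0,0,-0.035],[0,0,-0.035],[0,0,-0.035],[0,0,-0.035],[0,0,-0.02],[0,0,0],[0,0,0],[0,0,0]],"rot":[[0,0,0],[0,0,0],[0,0,0],[0,0,0],[0,0,0],[0,0,0],[0,0,0],[0,0,0],[0,0,0],[0,0,0],[0,0,0],[0,0,0]],"claw":[0.04,0.04,0.04,0.04,0.04,0.04,0.04,0.04,0.04,0.04,0.04,0.04]}' 35
python3 - <<'E'
from h import *
go([.5695,.0608,.21])
E
```

```text
clock: 10.9
position: [0.524, 0.314, 0.0363]
tool_rot: [0.224, 0.975, 0.001, 0.001]
ft_force: [-0.6, -1.4, 1.2]
width: 0.0583
grasp_force: 0.5
clock: 11.9
position: [0.522, 0.3133, 0.2129]
tool_rot: [0.223, 0.975, -0.001, -0.001]
ft_force: [0.0, 0.6, -1.3]
width: 0.0556
grasp_force: 35.0
at [0.522  0.3133 0.2129] yang 64.19 tilt [-0.003  -0.0018] w 0.0556 tool delta [-0.1527 -0.2067  0.0032] t 11.9
```

```bash
python3 -m pendant '{"xyz":[[-0.017,-0.023,0],[-0.017,-0.023,0],[-0.017,-0.023,0],[-0.017,-0.023,0],[-0.017,-0.023,0],[-0.017,-0.023,0],[-0.017,-0.023,0],[-0.017,-0.023,0],[-0.017,-0.023,0],[0,0,0],[0,0,0],[0,0,0]],"rot":[[0,0,0],[0,0,0],[0,0,0],[0,0,0],[0,0,0],[0,0,0],[0,0,0],[0,0,0],[0,0,0],[0,0,0],[0,0,0],[0,0,0]],"claw":[0.04,0.04,0.04,0.04,0.04,0.04,0.04,0.04,0.04,0.04,0.04,0.04]}'
python3 -m pendant '{"xyz":[[0,0,0],[0,0,0],[0,0,0],[0,0,0],[0,0,0]],"rot":[[0,0,0],[0,0,0],[0,0,0],[0,0,0],[0,0,0]],"claw":[0.04,0.04,0.04,0.04,0.04]}'
python3 - <<'E'
from h import *
go([.5695,.0608,.059]);c=snap('wrist','w6.png');t=snap('top','t6.png')
E
```

```text
clock: 12.9
position: [0.5696, 0.0618, 0.2128]
tool_rot: [0.223, 0.975, -0.0, -0.002]
ft_force: [0.2, 0.7, -1.5]
width: 0.0556
grasp_force: 35.0
clock: 13.32
position: [0.5707, 0.0615, 0.2147]
tool_rot: [0.223, 0.975, 0.0, -0.0]
ft_force: [-0.1, -1.6, -2.0]
width: 0.0554
grasp_force: 35.0
at [0.5707 0.0615 0.2147] yang 64.23 tilt [-0.      0.0001] w 0.0554 tool delta [ 0.0008 -0.0011  0.1557] t 13.3167
```

View pics/w6.png

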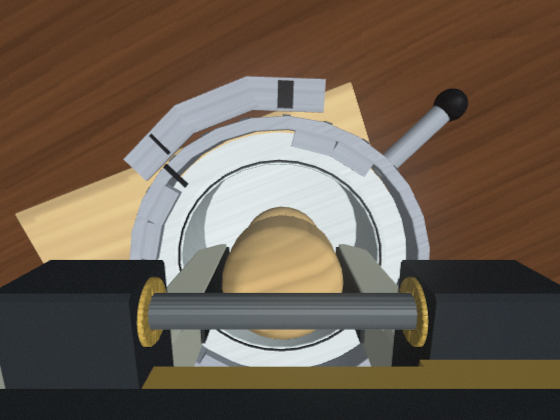

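Knob B is held over the near half of the pot; ball at (453,104), broad mark at (286,95). Lowering it now.

```bash
python3 -m pendant '{"xyz":[[0.001,-0.001,0.02],[0,0,0.034],[0,0,0.034],[0,0,0.034],[0,0,0.022],[0,0,0.01],[0,0,0],[0,0,0],[0,0,0],[0,0,0],[0,0,0],[0,0,0]],"rot":[[0,0,0],[0,0,0],[0,0,0],[0,0,0],[0,0,0],[0,0,0],[0,0,0],[0,0,0],[0,0,0],[0,0,0],[0,0,0],[0,0,0]],"claw":[0.04,0.04,0.04,0.04,0.04,0.04,0.04,0.04,0.066,0.066,0.066,0.066]}'
python3 -m pendant '{"xyz":[[0,0,-0.02],[0,0,-0.036],[0,0,-0.036],[0,0,-0.036],[0,0,-0.036],[0,0,-0.02],[-0.035,-0.007,0],[-0.035,-0.007,0],[0,0,0],[0,0,0],[0,0,0],[0,0,0]],"rot":[[0,0,0],[0,0,0],[0,0,0],[0,0,0],[0,0,0],[0,0,0],[0,0,0],[0,0,0],[0,0,0],[0,0,0],[0,0,0],[0,0,0]],"claw":[0.066,0.066,0.066,0.066,0.08,0.08,0.08,0.08,0.08,0.08,0.08,0.08]}'
python3 - <<'E'
from h import *
c=snap('wrist','w7.png');go([.61,.041,.24])
print(ring(c,.106,np.array([.61,.041]),.0875))
t=snap('top','t7.png')
print([(np.round(r['box']).tolist(),round(r['confidence'],2)) for r in search_frame('top','knob0_head')])
E
```

```text
clock: 14.42
position: [0.5701, 0.0605, 0.0616]
tool_rot: [0.223, 0.975, 0.0, 0.001]
ft_force: [-0.4, 0.5, -0.1]
width: 0.0659
grasp_force: 0.0
clock: 15.42
position: [0.6255, 0.0187, 0.2446]
tool_rot: [0.223, 0.975, 0.0, -0.001]
ft_force: [-0.2, 0.5, 0.6]
width: 0.0799
grasp_force: 0.0
at [0.6255 0.0188 0.2447] yang 64.29 tilt [-0.0007  0.0009] w 0.0798 tool delta [0.0236 0.0133 0.0048] t 15.4667
(array([0.6099, 0.0411, 0.0876]), 82, np.float64(0.00019))
[([164.0, 166.0, 121.0, 72.0], 0.71), ([230.0, 191.0, 8.0, 11.0], 0.44)]
```

View pics/w7.png

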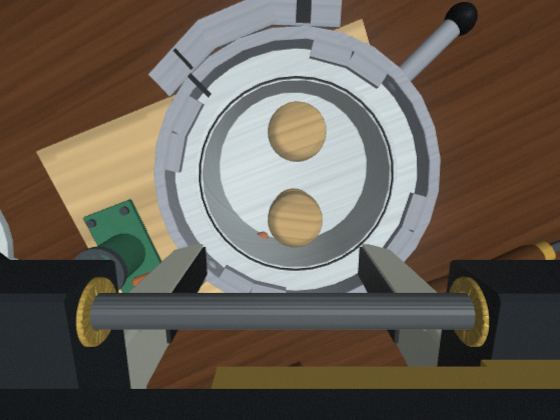

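Both knobs stand in the pot, at (297,132) and (296,217). Pot centre confirmed at (0.610, 0.041). Now the white lid.

```bash
python3 -m pendant '{"xyz":[[-0.0133,-0.036,-0.003],[-0.0133,-0.036,-0.003],[-0.0133,-0.036,-0.003],[-0.0133,-0.036,-0.003],[-0.0133,-0.036,-0.003],[-0.0133,-0.036,-0.003],[-0.0133,-0.036,-0.003],[-0.0133,-0.036,-0.003],[-0.0133,-0.036,-0.003],[-0.0133,-0.036,-0.003],[-0.0133,-0.036,-0.003],[-0.0133,-0.036,-0.003]],"rot":[[0,0,0],[0,0,0],[0,0,0],[0,0,0],[0,0,0],[0,0,0],[0,0,0],[0,0,0],[0,0,0],[0,0,0],[0,0,0],[0,0,0]],"claw":[0.08,0.07,0.07,0.07,0.07,0.07,0.07,0.07,0.07,0.07,0.07,0.07]}'
python3 -m pendant '{"xyz":[[0,0,0],[0,0,0],[0,0,0],[0,0,0],[0,0,0],[0,0,0]],"rot":[[0,0,0],[0,0,0],[0,0,0],[0,0,0],[0,0,0],[0,0,0]],"claw":[0.07,0.07,0.07,0.07,0.07,0.07]}'
python3 - <<'E'
from h import *
w7=cv2.imread('pics/w7.png')
go([.493,-.397,.25]);c=snap('wrist','w8.png');np.savez('v8.npz',**c);print((-np.array(c['R']).T@c['t']).round(3),np.round(proj(c,[.493,-.397,.053])))
E
```

```text
clock: 16.57
position: [0.5816, -0.442, 0.2812]
tool_rot: [0.223, 0.975, 0.0, 0.0]
ft_force: [0.1, -1.1, -0.7]
width: 0.07
grasp_force: 0.0
clock: 17.07
position: [0.5827, -0.4392, 0.2811]
tool_rot: [0.222, 0.975, 0.0, 0.0]
ft_force: [-0.6, -0.2, -0.2]
width: 0.07
grasp_force: 0.0
at [ 0.5827 -0.4392  0.2811] yang 64.33 tilt [0.0006 0.0005] w 0.07 tool delta [ 0.0991 -0.0008  0.031 ] t 17.0667
[ 0.523 -0.41   0.448] [280. 101.]
```

View pics/w8.png

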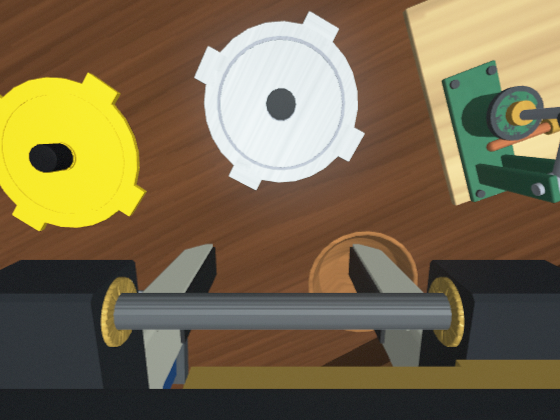

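White lid at (281,103) with the knob at its centre; the yellow look-alike is at (60,153) and I'll leave it alone. Measuring the lid's centre and lug angles.

```bash
cat >> h.py <<'E'
def lid(c,z=.017,guess=(281,103)):
    hsv=cv2.cvtColor(c['frame'],cv2.COLOR_RGB2HSV);m=cv2.inRange(hsv,(0,0,140),(180,60,255))
    q=[k for k in cv2.findContours(m,cv2.RETR_EXTERNAL,cv2.CHAIN_APPROX_NONE)[0] if cv2.pointPolygonTest(k,guess,False)>0][0][:,0]
    W=np.array([atz(c,u,v,z)[:2] for u,v in q.astype(float)])
    x=least_squares(lambda x:np.hypot(*(W-x[:2]).T)-x[2],[*W.mean(0),.094],loss='cauchy',f_scale=.001).x
    d=W-x[:2];r=np.hypot(*d.T);a=np.arctan2(d[:,1],d[:,0])[r>.1015]
    yaw=np.degrees(np.angle(np.mean(np.exp(4j*a))))/4
    k=cv2.inRange(hsv,(0,0,0),(180,255,110));n,l,s,ce=cv2.connectedComponentsWithStats(k)
    i=[i for i in range(1,n) if s[i,4]>150 and np.hypot(*(ce[i]-guess))<20]
    kc=ce[i[0]] if i else None
    return x.round(4),len(a),round(yaw,2),kc
E
python3 - <<'E'
from h import *
c=dict(np.load('v8.npz'));r=lid(c);print(r)
if r[3] is not None: print(atz(c,*r[3],.05).round(4))
w=read_state()
t=camera('top');f=t['frame']
cc=[.6099,.0411]
# collar angle from w7 ball
E
python3 -m pendant '{"xyz":[[0.025,0,0],[0.025,0,0],[0,0,0],[0,0,0],[0,0,0]],"rot":[[0,0,0],[0,0,0],[0,0,0],[0,0,0],[0,0,0]],"claw":[0.07,0.07,0.07,0.07,0.07]}'
python3 - <<'E'
from h import *
c=snap('wrist','w9.png');p=proj(c,[.493,-.397,.05]);r=lid(c,guess=(float(p[0]+10),float(p[1]+25)));print(p,r)
c1=dict(np.load('v8.npz'));k=lid(c1)[3]
if r[3] is not None: print(tri(ray(c1,*k),ray(c,*r[3])),atz(c,*r[3],.05))
go([.493,-.397,.024])
E
```

```text
(array([ 0.4954, -0.3979,  0.0936]), 160, np.float64(36.68), array([280.42257598, 103.78147612]))
[ 0.4956 -0.3981  0.05  ]
clock: 17.58
position: [0.5376, -0.4192, 0.2813]
tool_rot: [0.223, 0.975, -0.0, 0.001]
ft_force: [0.4, 0.8, -0.3]
width: 0.0701
grasp_force: 0.0
(np.float64(281.7123365333761), np.float64(145.42769156067715)) (array([ 0.4954, -0.3979,  0.0936]), 153, np.float64(36.36), None)
at [ 0.5379 -0.4193  0.2811] yang 64.22 tilt [ 0.0016 -0.0007] w 0.0703 tool delta [0.0506 0.0005 0.257 ] t 17.6333
```

```bash
python3 -m pendant '{"xyz":[[0.024,0.0005,0],[0.0235,0.0005,0],[0,0,0.034],[0,0,0.034],[0,0,0.034],[0,0,0.034],[0,0,0.034],[0,0,0.034],[0,0,0.02],[0,0,0],[0,0,0],[0,0,0]],"rot":[[0,0,0],[0,0,0],[0,0,0],[0,0,0],[0,0,0],[0,0,0],[0,0,0],[0,0,0],[0,0,0],[0,0,0],[0,0,0],[0,0,0]],"claw":[0.07,0.07,0.07,0.07,0.07,0.07,0.07,0.07,0.07,0.07,0.07,0.07]}'
python3 - <<'E'
from h import *
go([.4955,-.398,.024]);print(np.round(read_state()['joints'],2))
E
```

```text
clock: 18.63
position: [0.4962, -0.3988, 0.0581]
tool_rot: [0.223, 0.975, -0.001, 0.002]
ft_force: [0.8, 0.3, -0.6]
width: 0.07
grasp_force: 0.0
at [ 0.4962 -0.3988  0.0581] yang 64.19 tilt [ 0.0029 -0.0022] w 0.07 tool delta [0.0011 0.0004 0.0341] t 18.6333
[ 0.62  0.77  0.04  1.63 -0.04  0.74  1.79]
```

```bash
python3 -m pendant '{"xyz":[[0.001,0,0.02],[0,0,0.011],[0,0,0.002],[0,0,0],[0,0,0],[0,0,0],[0,0,0],[0,0,0],[0,0,0],[0,0,0],[0,0,0]],"rot":[[0,0,0],[0,0,0],[0,0,0],[0,0,0],[0,0,0],[0,0,0],[0,0,0],[0,0,0],[0,0,0],[0,0,0],[0,0,0]],"claw":[0.07,0.07,0.07,0.07,0.02,0.02,0.02,0.02,0.02,0.02,0.02]}' 55
python3 - <<'E'
from h import *
go([.4955,-.398,.2])
E
```

```text
clock: 19.55
position: [0.4936, -0.3975, 0.0239]
tool_rot: [0.224, 0.975, -0.0, 0.0]
ft_force: [-0.2, -0.1, 1.3]
width: 0.0335
grasp_force: 55.0
at [ 0.4936 -0.3975  0.0239] yang 64.17 tilt [ 0.0001 -0.0006] w 0.0335 tool delta [-0.002   0.0003 -0.1761] t 19.55
```

```bash
python3 -m pendant '{"xyz":[[0,0,-0.01],[0,0,-0.025],[0,0,-0.035],[0,0,-0.035],[0,0,-0.035],[0,0,-0.035],[0,0,-0.035],[0,0,-0.035],[0,0,-0.02],[0,0,0],[0,0,0],[0,0,0]],"rot":[[0,0,0],[0,0,0],[0,0,0],[0,0,0],[0,0,0],[0,0,0],[0,0,0],[0,0,0],[0,0,0],[0,0,0],[0,0,0],[0,0,0]],"claw":[0.02,0.02,0.02,0.02,0.02,0.02,0.02,0.02,0.02,0.02,0.02,0.02]}'
python3 -m pendant '{"xyz":[[0,0,0],[0,0,0],[0,0,0],[0,0,0],[0,0,0],[0,0,0],[0,0,0],[0,0,0],[0,0,0]],"rot":[[0,0,5],[0,0,6.7],[0,0,6.7],[0,0,6.7],[0,0,6.7],[0,0,5],[0,0,2.95],[0,0,0],[0,0,0]],"claw":[0.02,0.02,0.02,0.02,0.02,0.02,0.02,0.02,0.02]}'
python3 - <<'E'
from h import *
go([.61,.041,.28]);print(read_state()['grasp_force'],read_state()['joints'].round(2) if hasattr(read_state()['joints'],'round') else '')
E
```

```text
clock: 20.55
position: [0.4923, -0.396, 0.2861]
tool_rot: [0.223, 0.975, 0.001, -0.002]
ft_force: [0.5, 0.5, -4.4]
width: 0.0332
grasp_force: 55.0
clock: 21.3
position: [0.4927, -0.3963, 0.2861]
tool_rot: [0.541, 0.841, 0.0, -0.003]
ft_force: [0.5, 0.8, -2.3]
width: 0.0329
grasp_force: 55.0
at [ 0.4927 -0.3963  0.2861] yang 24.51 tilt [-0.0042  0.003 ] w 0.0329 tool delta [0.3492 0.2881 0.0069] t 21.3
54.99885678291321 [ 0.51  0.55  0.23  1.37 -0.12  1.24  1.18]
```

```bash
python3 -m pendant '{"xyz":[[0.015,0.012,0],[0.029,0.024,0],[0.029,0.024,0],[0.029,0.024,0],[0.029,0.024,0],[0.029,0.024,0],[0.029,0.024,0],[0.029,0.024,0],[0.029,0.024,0],[0.029,0.024,0],[0.029,0.024,0],[0.029,0.024,0]],"rot":[[0,0,0],[0,0,0],[0,0,0],[0,0,0],[0,0,0],[0,0,0],[0,0,0],[0,0,0],[0,0,0],[0,0,0],[0,0,0],[0,0,0]],"claw":[0.02,0.02,0.02,0.02,0.02,0.02,0.02,0.02,0.02,0.02,0.02,0.02]}'
python3 -m pendant '{"xyz":[[0.015,0.01,0],[0,0,0],[0,0,0],[0,0,0],[0,0,0],[0,0,0],[0,0,0],[0,0,0]],"rot":[[0,0,0],[0,0,0],[0,0,0],[0,0,0],[0,0,0],[0,0,0],[0,0,0],[0,0,0]],"claw":[0.02,0.02,0.02,0.02,0.02,0.02,0.02,0.02]}'
python3 - <<'E'
from h import *
go([.6091,.0429,.2]);print(read_state()['grasp_force'])
c=snap('wrist','w10.png');t=snap('top','t10.png');s=snap('scene','s10.png')
a=cv2.resize(c['frame'][:,:,::-1],None,fx=.7,fy=.7);b=cv2.resize(t['frame'][110:270,130:340,::-1],(386,294));cv2.imwrite('pics/m10.png',np.hstack([a,b]))
E
```

```text
clock: 22.3
position: [0.6063, 0.0228, 0.2876]
tool_rot: [0.541, 0.841, -0.001, -0.001]
ft_force: [1.4, -0.5, -3.5]
width: 0.0333
grasp_force: 55.0
clock: 22.97
position: [0.6096, 0.0379, 0.2888]
tool_rot: [0.542, 0.84, -0.0, 0.0]
ft_force: [0.1, 0.2, -3.6]
width: 0.0333
grasp_force: 55.0
at [0.6096 0.0379 0.2888] yang 24.34 tilt [ 0.0001 -0.0002] w 0.0333 tool delta [0.0048 0.0016 0.0888] t 22.9667
54.998701214790344
```

View pics/m10.png

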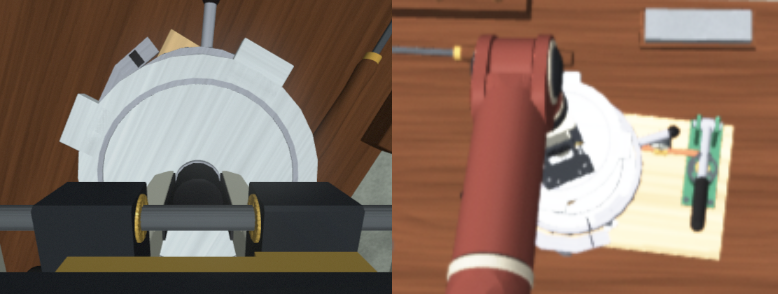

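The lid is held level over the pot. Wrist half: lugs at (263,62) and (78,122), pot spoke at (208,25). I'll measure how it sits in the hand.

```bash
cat >> h.py <<'E'
def lidhand(c,z,C,vmax=240):
    hsv=cv2.cvtColor(c['frame'],cv2.COLOR_RGB2HSV)
    x=ring(c,z,np.array(C),.094,vmax=vmax,w=.005,dark=False)
    m=cv2.inRange(hsv,(0,0,140),(180,60,255));A=[]
    for a in np.radians(np.arange(-180,180,.5)):
        u,v=proj(c,[x[0][0]+.1025*np.cos(a),x[0][1]+.1025*np.sin(a),z])
        if 2<u<557 and 2<v<vmax and m[int(round(v)),int(round(u))]: A.append(np.degrees(a))
    return x,A
E
python3 - <<'E'
from h import *
s=read_state();c=snap('wrist');p=s['position'];z=p[2]-.007
x,A=lidhand(c,z,[p[0],p[1]]);print(p,x);A=np.array(A)
for g in np.split(A,np.where(np.diff(A)>1)[0]+1): print(g.min(),g.max(),g.mean())
E
```

```text
[0.60961538 0.038558   0.28871436] (array([0.6101, 0.0382, 0.0936]), 56, np.float64(0.00121))
-180.0 -171.5 -175.75
75.5 97.5 86.5
109.0 112.0 110.5
131.5 138.0 134.75
142.0 149.0 145.5
165.5 179.5 172.5
```

```bash
python3 -m pendant '{"xyz":[[0.003,0.001,0.02],[0,0,0.033],[0,0,0.033],[0,0,0.033],[0,0,0.016],[0,0,0],[0,0,0],[0,0,0],[0,0,0],[0,0,0]],"rot":[[0,0,0],[0,0,0],[0,0,0],[0,0,0],[0,0,0],[0,0,0],[0,0,0],[0,0,0],[0,0,0],[0,0,0]],"claw":[0.02,0.02,0.02,0.02,0.02,0.02,0.02,0.02,0.02,0.02]}'
python3 - <<'E'
from h import *
s=read_state();c=snap('wrist','w11.png');p=s['position'];z=p[2]-.007
x,A=lidhand(c,z,[p[0],p[1]]);go([.6097,.0422,.123]);print(x)
E
```

```text
clock: 24.0
position: [0.6106, 0.042, 0.1556]
tool_rot: [0.542, 0.841, 0.001, 0.002]
ft_force: [0.5, -0.2, -3.5]
width: 0.0332
grasp_force: 55.0
at [0.6103 0.042  0.1553] yang 24.42 tilt [0.0031 0.0003] w 0.0334 tool delta [ 0.0005 -0.0006  0.0323] t 24.05
(array([0.6105, 0.0424, 0.0935]), 56, np.float64(0.00132))
```

View pics/w11.png

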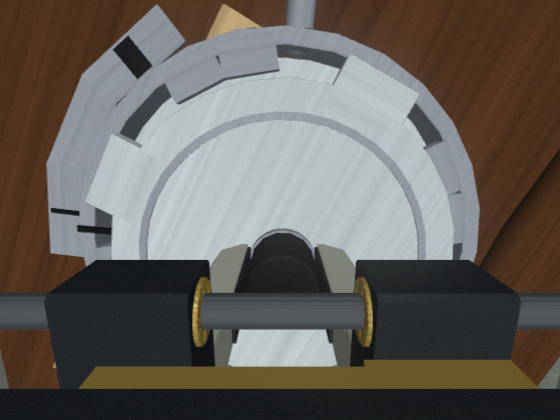

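The lugs line up with the gaps (lug at (380,90) between the tooth ends at (278,62) and (428,150), about 3° off). Lowering slowly.

```bash
python3 -m pendant '{"xyz":[[0,0,0.008],[0,0,0.008],[0,0,0.006],[0,0,0.004],[0,0,0.003],[0,0,0.002],[0,0,0.001],[0,0,0],[0,0,0]],"rot":[[0,0,0],[0,0,0],[0,0,0],[0,0,0],[0,0,0],[0,0,0],[0,0,0],[0,0,0],[0,0,0]],"claw":[0.02,0.02,0.02,0.02,0.02,0.02,0.02,0.02,0.02]}'
python3 - <<'E'
from h import *
go([.6097,.0422,.123])
E
```

```text
clock: 24.8
position: [0.6089, 0.0419, 0.1229]
tool_rot: [0.542, 0.841, -0.0, -0.0]
ft_force: [-4.2, 0.4, 6.1]
width: 0.0332
grasp_force: 55.0
at [0.6089 0.0419 0.1229] yang 24.42 tilt [-0.0007  0.0002] w 0.0332 tool delta [-0.      0.0009 -0.0001] t 24.8
```

```bash
python3 -m pendant '{"xyz":[[0,0,0],[0,0,0],[0,0,0],[0,0,-0.01],[0,0,-0.03],[0,0,-0.035],[0,0,-0.035],[0,0,-0.01],[0,0,0],[0,0,0],[0,0,0],[0,0,0]],"rot":[[0,0,0],[0,0,0],[0,0,0],[0,0,0],[0,0,0],[0,0,0],[0,0,0],[0,0,0],[0,0,5.2],[0,0,0],[0,0,0],[0,0,0]],"claw":[0.06,0.06,0.06,0.06,0.06,0.06,0.06,0.06,0.06,0.06,0.06,0.06]}' 15
python3 - <<'E'
from h import *
s=read_state();c=snap('wrist','w12.png');np.savez('v12.npz',**c)
a=np.radians(109.2);C=np.array([.6099,.0411]);go([*(C+.15*np.array([np.cos(a),np.sin(a)])),.093])
print([np.round(proj(c,[C[0]+r*np.cos(a),C[1]+r*np.sin(a),.112])).tolist() for r in(.122,.15,.172,.184)])
f=c['frame'];hsv=cv2.cvtColor(f,cv2.COLOR_RGB2HSV)
x=ring(c,.116,C,.094,vmax=240,w=.004,dark=False);print('lid',x)
E
```

```text
clock: 25.8
position: [0.6089, 0.042, 0.2409]
tool_rot: [0.578, 0.816, -0.001, -0.001]
ft_force: [-1.1, 1.1, -0.9]
width: 0.0602
grasp_force: 0.0
at [0.6088 0.042  0.2408] yang 19.31 tilt [-0.0019 -0.0002] w 0.0599 tool delta [0.1488 0.0013 0.1478] t 25.85
[[283.0, 63.0], [283.0, 25.0], [283.0, -6.0], [283.0, -23.0]]
lid (array([0.6098, 0.0415, 0.0934]), 72, np.float64(0.00076))
```

View pics/w12.png

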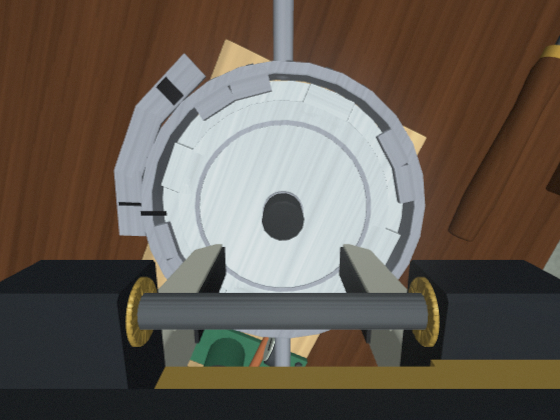

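The lid is flat with its lugs in the gaps (fitted centre within 0.5 mm of the pot's), and the spoke runs at column 283, as predicted. I've used all 14 pictures, so the rest goes by numbers. Next, grip the spoke.

```bash
python3 -m pendant '{"xyz":[[0.037,0,0],[0.037,0,0],[0.037,0.001,0],[0.038,0,0],[0,0,0.03],[0,0,0.035],[0,0,0.035],[0,0,0.03],[0,0,0.018],[0,0,0],[0,0,0],[0,0,0]],"rot":[[0,0,0],[0,0,0],[0,0,0],[0,0,0],[0,0,0],[0,0,0],[0,0,0],[0,0,0],[0,0,0],[0,0,0],[0,0,0],[0,0,0]],"claw":[0.06,0.06,0.06,0.06,0.06,0.06,0.06,0.06,0.06,0.06,0.06,0.06]}'
python3 -m pendant '{"xyz":[[0,0,0],[0,0,0],[0,0,0],[0,0,0],[0,0,0],[0,0,0],[0,0,0]],"rot":[[0,0,0],[0,0,0],[0,0,0],[0,0,0],[0,0,0],[0,0,0],[0,0,0]],"claw":[0.008,0.008,0.008,0.008,0.008,0.008,0.008]}' 20
python3 - <<'E'
from h import *
C=np.array([.6099,.0411]);p=read_state()['position'];d=np.array(p[:2])-C;print(np.hypot(*d),np.degrees(np.arctan2(d[1],d[0])));go([*(C+.15*np.array([np.cos(np.radians(109.2)),np.sin(np.radians(109.2))])),.093])
E
```

```text
clock: 26.85
position: [0.5622, 0.1832, 0.0947]
tool_rot: [0.579, 0.815, 0.001, 0.001]
ft_force: [0.0, 0.7, 0.2]
width: 0.0601
grasp_force: 0.0
clock: 27.43
position: [0.5611, 0.1829, 0.0937]
tool_rot: [0.579, 0.815, -0.0, -0.0]
ft_force: [-3.7, -1.7, 2.4]
width: 0.0182
grasp_force: 1.9
0.15001689101868645 108.99590777319669
at [0.5611 0.1829 0.0937] yang 19.23 tilt [-0.0003 -0.0001] w 0.0182 tool delta [-0.     -0.0005  0.0007] t 27.4333
```

```bash
python3 -m pendant '{"xyz":[[0,0,0],[0,0,0],[-0.0006,0.0135,0],[-0.0006,0.0135,0],[-0.0006,0.0135,0],[-0.0006,0.0135,0],[-0.0006,0.0135,0],[-0.0006,0.0135,0],[-0.0006,0.0135,0],[-0.0006,0.0135,0],[-0.0006,0.0135,0],[0,0,0]],"rot":[[0,0,0],[0,0,0],[0,0,5.18],[0,0,5.18],[0,0,5.18],[0,0,5.18],[0,0,5.18],[0,0,5.18],[0,0,5.18],[0,0,5.18],[0,0,5.18],[0,0,0]],"claw":[0.008,0.008,0.008,0.008,0.008,0.008,0.008,0.008,0.008,0.008,0.008,0.008]}'
python3 -m pendant '{"xyz":[[0,0,0],[0,0,0],[0,0,0],[0,0,0],[0,0,0],[0,0,0]],"rot":[[0,0,0],[0,0,0],[0,0,0],[0,0,0],[0,0,0],[0,0,0]],"claw":[0.008,0.008,0.008,0.008,0.008,0.008]}'
python3 - <<'E'
from h import *
C=np.array([.6099,.0411]);p=read_state()['position'];d=np.array(p[:2])-C;print(np.hypot(*d),np.degrees(np.arctan2(d[1],d[0])));go([.61,.041,.3])
E
```

```text
clock: 28.43
position: [0.6813, 0.1729, 0.0937]
tool_rot: [0.856, 0.518, 0.001, 0.001]
ft_force: [1.1, -2.7, 1.0]
width: 0.0155
grasp_force: 20.0
clock: 28.93
position: [0.6792, 0.1741, 0.0937]
tool_rot: [0.854, 0.52, -0.0, 0.0]
ft_force: [2.1, -2.3, 1.6]
width: 0.0155
grasp_force: 20.0
0.14991753862100504 62.48521941910974
at [0.6792 0.1741 0.0937] yang -27.38 tilt [ 0.     -0.0008] w 0.0155 tool delta [-1.501e-01 -1.000e-04 -2.062e-01] t 28.9333
```

```bash
python3 -m pendant '{"xyz":[[0,0,0],[0,0,0],[0,0,0],[0,0,-0.015],[0,0,-0.034],[0,0,-0.035],[0,0,-0.035],[0,0,-0.035],[0,0,-0.035],[-0.03,-0.01,0],[-0.03,-0.01,0],[-0.03,-0.01,0]],"rot":[[0,0,0],[0,0,0],[0,0,0],[0,0,0],[0,0,0],[0,0,0],[0,0,0],[0,0,0],[0,0,0],[0,0,0],[0,0,0],[0,0,0]],"claw":[0.06,0.06,0.06,0.06,0.06,0.06,0.06,0.06,0.06,0.06,0.06,0.06]}'
python3 -m pendant '{"xyz":[[-0.03,-0.01,0],[-0.03,-0.01,0],[0,0,0],[0,0,0],[0,0,0],[0,0,0]],"rot":[[0,0,0],[0,0,0],[0,0,0],[0,0,0],[0,0,0],[0,0,0]],"claw":[0.06,0.04,0.04,0.04,0.04,0.04]}'
python3 - <<'E'
from h import *
C=np.array([.6099,.0411]);c=snap('wrist','w13.png');t=snap('top','t13.png');g=lambda q:cv2.cvtColor(q['frame'],cv2.COLOR_RGB2GRAY)
go([.61,.041,.28]);print('lid',ring(c,.116,C,.094,vmax=240,w=.004,dark=False),ring(c,.106+.01,C,.094,vmax=240,w=.008,dark=False))
for n,q in(('w',c),('t',t)):
  for sg in(0,180):
    a=np.radians(62.45+sg);u,v=proj(q,[C[0]+.184*np.cos(a),C[1]+.184*np.sin(a),.112]);print(n,sg,round(u),round(v))
    if 20<u<540 and 20<v<400:
      k=30 if n=='w' else 12;u0,v0=int(u)-k,int(v)-k;s=g(q)[max(v0,0):v0+2*k,u0:u0+2*k]<60;yy,xx=np.nonzero(s)
      if len(xx): w=atz(q,xx.mean()+u0,yy.mean()+max(v0,0),.112)[:2]-C;print(len(xx),np.hypot(*w),np.degrees(np.arctan2(w[1],w[0])))
E
```

```text
clock: 29.93
position: [0.6103, 0.1092, 0.2831]
tool_rot: [0.854, 0.521, 0.001, -0.0]
ft_force: [0.5, -0.3, 0.2]
width: 0.0603
grasp_force: 0.0
clock: 30.43
position: [0.5666, 0.0665, 0.2824]
tool_rot: [0.854, 0.521, 0.0, -0.0]
ft_force: [1.1, 0.6, -0.0]
width: 0.0401
grasp_force: 0.0
at [0.5665 0.066  0.2822] yang -27.25 tilt [-0.0002  0.0003] w 0.0398 tool delta [-0.0023  0.0501  0.0022] t 30.5333
lid (array([0.6086, 0.0416, 0.0942]), 76, np.float64(0.00116)) (array([0.6083, 0.0363, 0.0993]), 75, np.float64(0.00281))
w 0 340 0
w 180 325 358
218 0.1822327725546072 -116.8022106757667
t 0 176 171
12 0.22058954388785815 61.50501561711376
t 180 277 226
19 0.18832579649275127 -117.1429833630761
```

```bash
python3 - <<'E'
from h import *
C=np.array([.6099,.0411]);c=camera('wrist');t=camera('top')
for n,q in(('w',c),('t',t)):
  G=cv2.cvtColor(q['frame'],cv2.COLOR_RGB2GRAY)
  for r,z in((.112,.127),(.117,.127),(.135,.112),(.14,.112),(.145,.112)):
    o=[]
    for a in np.arange(115,200,.5):
      u,v=proj(q,[C[0]+r*np.cos(np.radians(a)),C[1]+r*np.sin(np.radians(a)),z])
      if 0<u<559 and 0<v<419 and G[int(round(v)),int(round(u))]<80:o.append(a)
    print(n,r,o[:1],o[-1:],len(o),np.median(o) if o else '')
E
python3 -m pendant '{"xyz":[[-0.034,0.0094,0],[-0.034,0.0094,0],[-0.034,0.0094,0],[-0.034,0.0094,0],[-0.034,0.0094,0],[-0.034,0.0094,0],[-0.034,0.0094,0],[0,0,0],[0,0,0],[0,0,0],[0,0,0],[0,0,0]],"rot":[[0,0,0],[0,0,0],[0,0,0],[0,0,0],[0,0,0],[0,0,0],[0,0,0],[0,0,6.8],[0,0,6.8],[0,0,6.8],[0,0,6.8],[0,0,6.8]],"claw":[0.04,0.04,0.04,0,0,0,0,0,0,0,0,0]}'
python3 -m pendant '{"xyz":[[0,0,0],[0,0,0],[0,0,0],[0,0,0],[0,0,0],[0,0,0],[0,0,0],[0,0,0]],"rot":[[0,0,6.8],[0,0,6.8],[0,0,6.8],[0,0,6.8],[0,0,6.8],[0,0,0],[0,0,0],[0,0,0]],"claw":[0,0,0,0,0,0,0,0]}'
python3 - <<'E'
from h import *
go([.5153,-.1764,.24]);c=snap('top','t14.png');s=snap('scene','s14.png')
w=camera('wrist');G=cv2.cvtColor(w['frame'],cv2.COLOR_RGB2GRAY)
print(read_state()['joints'])
E
```

```text
w 0.112 [np.float64(152.0)] [np.float64(189.0)] 16 185.25
w 0.117 [np.float64(152.0)] [np.float64(192.0)] 18 187.75
w 0.135 [np.float64(150.0)] [np.float64(197.5)] 24 191.75
w 0.14 [np.float64(131.5)] [np.float64(198.5)] 27 192.0
w 0.145 [np.float64(120.0)] [np.float64(199.5)] 29 154.0
t 0.112 [np.float64(115.0)] [np.float64(136.5)] 41 126.5
t 0.117 [np.float64(115.0)] [np.float64(137.5)] 46 126.25
t 0.135 [np.float64(115.0)] [np.float64(155.5)] 45 126.0
t 0.14 [np.float64(115.0)] [np.float64(155.5)] 41 125.0
t 0.145 [np.float64(115.0)] [np.float64(153.0)] 38 124.25
clock: 31.63
position: [0.5152, -0.177, 0.2825]
tool_rot: [0.97, 0.244, -0.0, 0.0]
ft_force: [-0.4, 0.4, -0.3]
width: 0.0006
grasp_force: 0.0
clock: 32.3
position: [0.5149, -0.1769, 0.2826]
tool_rot: [0.999, -0.046, -0.0, 0.0]
ft_force: [-0.1, -1.2, 0.9]
width: 0.0003
grasp_force: 0.0
at [ 0.5149 -0.1769  0.2826] yang -95.22 tilt [-0.0002 -0.0001] w 0.0003 tool delta [ 0.0003 -0.0005  0.0426] t 32.3
[-0.22654327  0.48354032  0.81261423  1.64960029 -0.37526532  1.1718818
 -0.98663241]
```

The collar line (152°) sits at the broad mark (150–154°). Now a first stroke on the lever.

```bash
python3 -m pendant '{"xyz":[[0,0,0.02],[0,0,0.03],[0,0,0.03],[0,0,0.01],[0,0,0]],"rot":[[0,0,0],[0,0,0],[0,0,0],[0,0,0],[0,0,0]],"claw":[0,0,0,0,0]}'
python3 -m pendant '{"xyz":[[0,0,0.02],[0,0,0.02],[0,0,0.02],[0,0,0.012],[0,0,0.004],[0,0,0],[0,0,0]],"rot":[[0,0,0],[0,0,0],[0,0,0],[0,0,0],[0,0,0],[0,0,0],[0,0,0]],"claw":[0,0,0,0,0,0,0]}'
```

```text
clock: 32.87
position: [0.5139, -0.1776, 0.1919]
tool_rot: [0.999, -0.047, -0.001, 0.0]
ft_force: [-2.0, 0.9, 9.6]
width: -0.0
grasp_force: 4.1
clock: 33.45
position: [0.5121, -0.1789, 0.1186]
tool_rot: [0.999, -0.048, -0.002, -0.0]
ft_force: [-7.6, 0.7, 15.1]
width: 0.0005
grasp_force: 7.6
```

```bash
python3 -m pendant '{"xyz":[[0,0,0.003],[0,0,0],[0,0,0]],"rot":[[0,0,0],[0,0,0],[0,0,0]],"claw":[0,0,0]}'
python3 -m pendant '{"xyz":[[0,0,-0.025],[0,0,-0.034],[0,0,-0.034],[0,0,-0.032],[0,0,-0.01],[0,0,0],[0,0,0],[0,0,0]],"rot":[[0,0,0],[0,0,0],[0,0,0],[0,0,0],[0,0,0],[0,0,0],[0,0,0],[0,0,0]],"claw":[0,0,0,0,0,0,0,0]}'
python3 - <<'E'
from h import *
go([.5153,-.1764,.245])
E
```

```text
clock: 33.7
position: [0.5122, -0.1789, 0.1172]
tool_rot: [0.999, -0.048, -0.001, -0.001]
ft_force: [-8.9, 1.4, 22.5]
width: 0.0006
grasp_force: 12.0
clock: 34.37
position: [0.5136, -0.1761, 0.2467]
tool_rot: [0.999, -0.047, -0.002, -0.001]
ft_force: [-0.1, 0.2, 0.1]
width: 0.0007
grasp_force: 0.0
at [ 0.5136 -0.1761  0.2467] yang -95.38 tilt [-0.0038  0.0019] w 0.0007 tool delta [0.0017 0.0001 0.0017] t 34.3667
```

```bash
python3 -m pendant '{"xyz":[[0,0,0.02],[0,0,0.035],[0,0,0.035],[0,0,0.03],[0,0,0.015],[0,0,0],[0,0,0],[0,0,-0.03],[0,0,-0.035],[0,0,-0.035],[0,0,-0.035],[0,0,0]],"rot":[[0,0,0],[0,0,0],[0,0,0],[0,0,0],[0,0,0],[0,0,0],[0,0,0],[0,0,0],[0,0,0],[0,0,0],[0,0,0],[0,0,0]],"claw":[0,0,0,0,0,0,0,0,0,0,0,0]}'
python3 -m pendant '{"xyz":[[0,0,0],[0,0,0],[0,0,0.02],[0,0,0.035],[0,0,0.035],[0,0,0.03],[0,0,0.015],[0,0,0],[0,0,0]],"rot":[[0,0,0],[0,0,0],[0,0,0],[0,0,0],[0,0,0],[0,0,0],[0,0,0],[0,0,0],[0,0,0]],"claw":[0,0,0,0,0,0,0,0,0]}'
python3 -m pendant '{"xyz":[[0,0,-0.03],[0,0,-0.035],[0,0,-0.035],[0,0,-0.035],[0,0,0],[0,0,0],[0,0,0]],"rot":[[0,0,0],[0,0,0],[0,0,0],[0,0,0],[0,0,0],[0,0,0],[0,0,0]],"claw":[0,0,0,0,0,0,0]}'
python3 -m pendant '{"xyz":[[0,0,0.02],[0,0,0.035],[0,0,0.035],[0,0,0.03],[0,0,0.015],[0,0,0],[0,0,0]],"rot":[[0,0,0],[0,0,0],[0,0,0],[0,0,0],[0,0,0],[0,0,0],[0,0,0]],"claw":[0,0,0,0,0,0,0]}'
python3 -m pendant '{"xyz":[[0,0,-0.03],[0,0,-0.035],[0,0,-0.035],[0,0,-0.035],[0,0,0],[0,0,0],[0,0,0]],"rot":[[0,0,0],[0,0,0],[0,0,0],[0,0,0],[0,0,0],[0,0,0],[0,0,0]],"claw":[0,0,0,0,0,0,0]}'
```

```text
clock: 35.37
position: [0.5174, -0.1794, 0.2536]
tool_rot: [0.999, -0.047, 0.005, 0.002]
ft_force: [1.2, -1.2, 0.0]
width: 0.0004
grasp_force: 0.0
clock: 36.12
position: [0.5106, -0.1778, 0.1164]
tool_rot: [0.999, -0.048, -0.003, -0.002]
ft_force: [-11.8, 4.6, 37.6]
width: 0.0006
grasp_force: 19.7
clock: 36.7
position: [0.5133, -0.1759, 0.2459]
tool_rot: [0.999, -0.047, -0.003, -0.001]
ft_force: [-0.3, 0.7, 0.1]
width: 0.0003
grasp_force: 0.0
clock: 37.28
position: [0.5105, -0.1777, 0.1164]
tool_rot: [0.999, -0.049, -0.003, -0.002]
ft_force: [-12.3, 5.0, 38.3]
width: 0.0004
grasp_force: 20.2
clock: 37.87
position: [0.5132, -0.1758, 0.2457]
tool_rot: [0.999, -0.047, -0.003, -0.001]
ft_force: [0.3, 1.3, -1.5]
width: 0.0005
grasp_force: 0.0
```

```bash
python3 -m pendant '{"xyz":[[0,0,0.02],[0,0,0.035],[0,0,0.035],[0,0,0.03],[0,0,0.014],[0,0,0],[0,0,0],[0,0,0]],"rot":[[0,0,0],[0,0,0],[0,0,0],[0,0,0],[0,0,0],[0,0,0],[0,0,0],[0,0,0]],"claw":[0,0,0,0,0,0,0,0]}'
python3 -m pendant '{"xyz":[[0,0,-0.025],[0,0,-0.034],[0,0,-0.034],[0,0,-0.034],[0,0,-0.034],[0,0,-0.03],[0,0,0],[0,0,0],[0,0,0],[0,0,0]],"rot":[[0,0,0],[0,0,0],[0,0,0],[0,0,0],[0,0,0],[0,0,0],[0,0,0],[0,0,0],[0,0,0],[0,0,0]],"claw":[0,0,0,0,0,0,0,0,0,0]}'
python3 - <<'E'
from h import *
C=np.array([.6099,.0411]);t=snap('top','t20.png');s=snap('scene','s20.png');G=cv2.cvtColor(t['frame'],cv2.COLOR_RGB2GRAY)
for sg in(0,180):
    a=np.radians(62.45+sg);u,v=proj(t,[C[0]+.184*np.cos(a),C[1]+.184*np.sin(a),.112]);k=9;u0,v0=int(u)-k,int(v)-k
    yy,xx=np.nonzero(G[v0:v0+2*k,u0:u0+2*k]<60)
    if len(xx): w=atz(t,xx.mean()+u0,yy.mean()+v0,.112)[:2]-C;print(len(xx),np.hypot(*w),np.degrees(np.arctan2(w[1],w[0])))
# lid hand knob top, expected z .15
u,v=proj(t,[*C,.15]);k=14;u0,v0=int(u)-k,int(v)-k;yy,xx=np.nonzero(G[v0:v0+2*k,u0:u0+2*k]<60);print(len(xx),atz(t,xx.mean()+u0,yy.mean()+v0,.145).round(4) if len(xx) else'')
Gs=cv2.cvtColor(s['frame'],cv2.COLOR_RGB2GRAY)
u2,v2=proj(s,[*C,.14]);u1,v1=int(u2)-14,int(v2)-14;y2,x2=np.nonzero(Gs[v1:v1+28,u1:u1+28]<60)
if len(x2) and len(xx):print('tri lid knob',tri(ray(t,xx.mean()+u0,yy.mean()+v0),ray(s,x2.mean()+u1,y2.mean()+v1)).round(3))
# lever grip dark blob
P=[.5227,-.177,.206]
for q,g in((t,G),(s,Gs)):
    u,v=proj(q,P);sub=g[int(v)-25:int(v)+25,int(u)-12:int(u)+12]<60;yy,xx=np.nonzero(sub);print('lever',round(u),round(v),len(xx),xx.mean()+int(u)-12,yy.mean()+int(v)-25)
print(read_state()['ft_force'])
E
```

```text
clock: 38.53
position: [0.5104, -0.1777, 0.1166]
tool_rot: [0.999, -0.048, -0.003, -0.002]
ft_force: [-11.1, 2.7, 33.8]
width: 0.0007
grasp_force: 17.5
clock: 39.37
position: [0.5135, -0.176, 0.3026]
tool_rot: [0.999, -0.047, -0.003, -0.001]
ft_force: [0.3, 0.2, -0.4]
width: 0.0004
grasp_force: 0.0
28 0.18373711487686992 62.45028678957768
73 [0.6048 0.036  0.145 ]
tri lid knob [0.607 0.04  0.135]
lever 295 223 90 294.15555555555557 232.34444444444443
lever 268 190 154 267.11038961038963 192.13636363636363
[-0.35528156  0.49834902  0.13055826]
```

Collar measured at 62.45°, exactly the locked angle. Lid centred, lever up, robot clear. Handing in.

```bash
python3 -c "
from cell import workorder
print(workorder.hand_in())"
```

```text
the job is handed in; nothing more can be done
None
```

The job is handed in, though no verdict came back: both knobs are in the pot, the lid is seated, the collar is locked and released, the lever had five full strokes and is up, and the tin was never touched.

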